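# Gauge the candle holders and reject the choked one

## Robot

A 6-joint arm with a two-finger parallel gripper is mounted at the origin on the work surface. World frame = base frame: x ahead of the robot, y to its left, z up, the work surface at z = 0. Lengths are in mm, angles in rad, forces in N, time in s.
With the tool pointing down it reaches from about 250 to 800 mm from the base axis. Payload 3.9 kg.
Tool frame: the origin (TCP) lies midway between the tips of the shut fingers; the grasp point (between the pads) lies 19 mm behind it; x points along the fingers, y is the direction in which the jaws open and shut, and the axes are right-handed (so a half turn about x gives the same grasp; the last joint's range is limited). The gripper opens to 85 mm and grips with 20 to 120 N. Pads are 22 mm wide; open, the fingers measure 114 mm over their backs; the gripper's body (76 mm by 85 mm) begins 54 mm behind the grasp point. The pads swing forward as they close: fully open they stand 13 mm farther back than shut.
Start: joints at [1.275, 0.26, -0.138, 1.173, 0, 1.571], TCP at [153.036, 502.191, 231.304] pointing down, gripper open.
Joint ranges: [-2.78, 2.78], [-0.83, 1.72], [-1.28, 1.37], [-1.9, 2.12], [-1.57, 1.48], [-3.14, 3.14]. Speed limits (rad/s): [2.57, 2.57, 3.14, 3.14, 3.14, 3.14].

## Interface

Orientations are given as a unit quaternion [w, x, y, z].
In Python, from cell import manip gives the robot as it stands.
- The arm moves only by the shell command python3 -m inch 'ROWS' [OPENING] [FORCE]. ROWS is JSON, a list of rows, each a list of 4 numbers: the shift along the tool's x, y, z in m, then the turn about the tool's x in degrees. A call has 1 to 12 rows; each row shifts and turns the commanded pose from where the row before left it, along the tool's axes as they then stand; what a row does not reach is not made up. A row lasts 1/8 s, in which the tool goes at most 62.5 mm and 10.7 degrees, less where a joint would pass 70% of its speed; a pose out of reach is approached as far as the arm can. A call is refused whole if a number of a shift passes 0.0625 or a number of a turn 10.7, either way. A call with a gripper value outside its range is refused whole. OPENING is the closure, from 0 (fully open) to 1 (shut), set as the call begins (- or left out, the last holds). The fingers move at their own pace and stop on an object; FORCE is the grip in N (left out, the last holds). Time passes only in rows, so rows that do not move let the fingers close. It gives the time, the measured TCP pose, the force and the opening at its end, in the units of the state.
- manip.observe(): the state, without advancing time (a new reading comes with each control period).
- manip.camera(name): name is "scene" or "top" or "wrist"; returns a dict with "pixels" (420x560x3 uint8, red, green, blue), "fx", "fy", "cx", "cy" (pixels), "rvec" (rotation vector, rad) and "tvec" (3), from world to camera coordinates, as OpenCV has them; the wrist camera has in their place "T_tool_cam" (4x4, takes a point from camera to tool coordinates, whose origin is the TCP and whose axes are the tool frame's). Camera axes: x right, y down, z forward; pixel columns grow to the right and rows downward; lengths in mm; the calibration is good to about 2 mm. A picture is of the moment at which its call begins: read the wrist's pose just before it. There is no depth.
- manip.job_done(): hands the job in, once; it reports no verdict.
The state is a dict: "time": time; "q": joint angles; "qd": joint speeds; "effort": joint torques, N m; "position": TCP position; "ee_rot": TCP orientation; "wrist_force": force on the tool from outside, world axes, zero at the start; "wrist_torque": the same for the moment, N m; "gripper_width": opening from 0.0 (shut) to 1.0 (fully open).
Only numpy, scipy, OpenCV 4.12 (cv2) and the standard library are available. Lean on these libraries where they do the work, as an engineer would, in place of code of your own. Each camera call takes 0.05 s, during which the arm holds its last target.

## Task

Two terracotta-brown candle holders have come out of the kiln; only one has a socket that the orange-handled plug gauge passes. Lower the held gauge, nose first, into the socket that lets it pass until its collar sits on the rim, and leave it standing there as the mark of a good piece, the holder staying where it is. Then set the other holder, whose socket is choked with glaze, down gently and upright on the floor of the yellow reject crate.

Things in the scene. Friction and masses are not known exactly. Their poses are not given: they have to be found in the camera images.
- gauge_handle (a point): Plug gauge standing nose down in a 74 x 74 x 45 mm wooden block; lifts straight out. Point: centre of its orange handle (26 mm diameter, 56 long; grasp here), z up its axis. Below it: metal collar (44 mm diameter) whose underside is 34 mm under the point, then a nose of 24 mm diameter ending 68 mm under it, tip tapered to 10 mm. Seated, the point is 59 mm above the holder's centre. 0.14 kg.
- holder_open_centre (a point): The good candle holder: loose terracotta-brown stoneware cylinder with a green glaze band, 60 mm diameter, 50 mm tall, about 0.25 kg, standing on the table. Its socket from above is round, 32 mm wide and 40 mm deep, so the gauge passes. Point: its centre, 25 mm above its underside, on its axis; z is up.
- holder_choked_centre (a point): The choked candle holder: same outside (terracotta-brown cylinder with green band, 60 mm diameter, 50 mm tall, about 0.25 kg), but thick green glaze narrows its socket to 16 mm, so the gauge does not pass. Point: its centre, 25 mm above its underside, on its axis; z is up. Grasp it across its diameter from above.
- crate: Yellow open reject crate, fixed to the table, empty, outside 170 mm (its x) by 150 mm (its y) by 40 mm tall, walls 6 mm, floor 6 mm thick. Origin: centre of its underside, on the table; z is up. It lies turned on the table by up to about 20 degrees.
Not all that is in view belongs to the job. What is shaped like the part that bears gauge_handle but purple is not meant.

How it is judged (in metres and radians):
On the way, in this order (a step that is already met when the one before it is completed fails the run):
1. the held gauge has passed at least 20 mm into the good holder's socket (horizontal distance between gauge_handle and holder_open_centre below 0.012 m and z of gauge_handle in the frame of holder_open_centre below 0.073 m and contact force between the fingers and gauge above 0.5 N), for 0.1 s.
2. the choked holder, still held, has been lowered to within 15 mm of the crate's floor (x of holder_choked_centre in the frame of crate between -0.06 and 0.06 m and y of holder_choked_centre in the frame of crate between -0.05 and 0.05 m and z of holder_choked_centre in the frame of crate between 0.02 and 0.046 m and contact force between the fingers and holder_choked above 0.5 N), for 0.1 s.
At the end, for the whole second after the job is handed in: The gauge stands released in the good holder, its collar within 5 mm of the rim, within 10 mm of the socket's axis and within 10 degrees of upright; the good holder stands upright within 40 mm of where it began; the choked holder stands upright (within 10 degrees) on the crate's floor; all at rest (horizontal distance between gauge_handle and holder_open_centre below 0.01 m and z of gauge_handle in the frame of holder_open_centre between 0.05 and 0.064 m and angle between each of gauge_handle, holder_open_centre, holder_choked_centre's own z axis and vertical below 0.175 rad and distance of holder_open_centre from where it was at the start of the episode below 0.04 m and x of holder_choked_centre in the frame of crate between -0.06 and 0.06 m and y of holder_choked_centre in the frame of crate between -0.05 and 0.05 m and z of holder_choked_centre in the frame of crate between 0.025 and 0.038 m and linear speed of each of gauge, holder_open, holder_choked below 0.03 m/s); the robot touches nothing.
It fails at once if the good holder is tipped over (more than 30 degrees) (angle between holder_open_centre's own z axis and vertical above 0.52 rad).
It also fails if it takes over 51 s, if anything falls off the work surface, if the arm or the gripper's body presses on something with over 40 N, if the wrist force passes 120 N, or if a joint passes its speed limit or range.

## Working session

There is one attempt and no reset: what is moved stays moved. The work goes in short steps, Python scripts to look and compute and a shell command to move; the robot and the scene stay as the last step left them, time stands still between calls to the robot, and variables do not carry over. Pictures are saved under pics/ and viewed, and the job is handed in when it is done.

```bash
mkdir -p pics; ls
cat > h.py <<'E'
import numpy as np,cv2
from cell import manip
from scipy.spatial.transform import Rotation as R
def snap(n,f):
    o=manip.observe(); c=manip.camera(n)
    cv2.imwrite(f,c["pixels"][:,:,::-1])
    return c,o
def cam(c,o=None):
    K=np.array([[c["fx"],0,c["cx"]],[0,c["fy"],c["cy"]],[0,0,1]])
    if "T_tool_cam" in c:
        q=o["ee_rot"];T=np.eye(4);T[:3,:3]=R.from_quat([q[1],q[2],q[3],q[0]]).as_matrix();T[:3,3]=o["position"]
        M=T@np.array(c["T_tool_cam"]);return K,M[:3,:3],M[:3,3]
    r=cv2.Rodrigues(np.array(c["rvec"],float))[0];return K,r.T,-r.T@np.array(c["tvec"],float).ravel()
def onplane(c,o,u,v,z):
    K,r,p=cam(c,o);d=r@np.linalg.inv(K)@[u,v,1];return p+d*(z-p[2])/d[2]
def proj(c,o,X):
    K,r,p=cam(c,o);y=K@(r.T@(np.array(X)-p));return y[:2]/y[2]
E
python3 - <<'E'
from h import *
import pickle
o=manip.observe();print(o)
d={}
for n in("scene","top","wrist"):
    d[n]=snap(n,f"pics/{n}0.png");K,r,p=cam(*d[n]);print(n,p,K[0,0])
pickle.dump(d,open("d0.pkl","wb"))
E
```

```text
pics
{'time': 0.0, 'q': array([ 1.27499143e+00,  2.60638554e-01, -1.39384513e-01,  1.17266552e+00,
        1.21952875e-05,  1.57083994e+00]), 'qd': array([ 0.0016561 , -0.00148022, -0.00123374,  0.00099688, -0.0003743 ,
       -0.00088862]), 'effort': array([-1.07391912e-03, -4.05675817e+01,  2.53923905e+01,  1.87099655e-02,
        4.86662657e-05,  4.57777517e-06]), 'position': array([152.84250007, 501.55459691, 230.48287204]), 'ee_rot': array([ 0.69928142,  0.10355608,  0.69948709, -0.10487824]), 'wrist_force': array([-0.19148204,  0.64180749, -0.32837576]), 'wrist_torque': array([-0.0253676 , -0.05630736, -0.00821012]), 'gripper_width': 1.0002029104234638}
scene [827.98252153 459.24595685 942.47493015] 460.63247973302373
top [461.62808531  12.224617   953.44878417] 460.5375902166848
wrist [ 78.66073016 524.54117207 373.67168855] 299.3626259995098
```

View pics/top0.png

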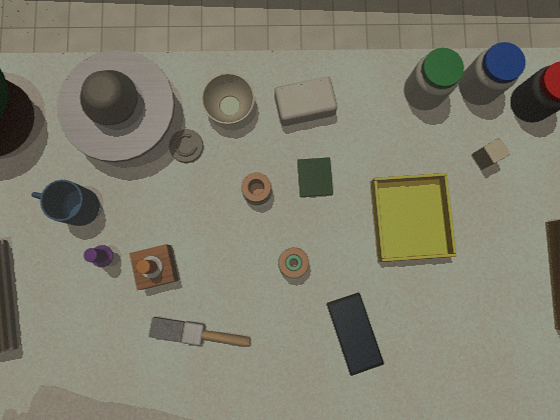

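View pics/scene0.png

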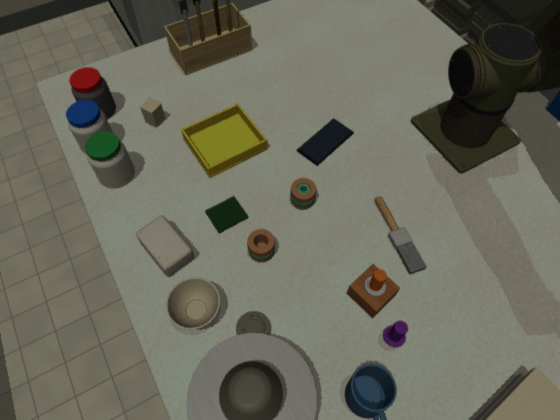

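View pics/wrist0.png

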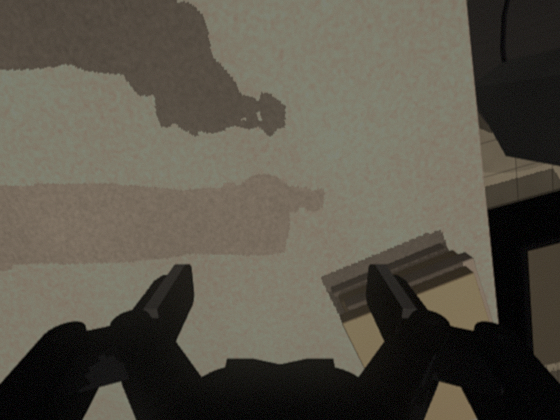

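Run:
```python
from h import *
import pickle
d=pickle.load(open("d0.pkl","rb"))
im=cv2.imread("pics/top0.png");s=cv2.imread("pics/scene0.png")
a=cv2.resize(im[150:300,80:320],None,fx=3,fy=3,interpolation=cv2.INTER_CUBIC);b=cv2.resize(s[165:360,220:430],None,fx=3,fy=3,interpolation=cv2.INTER_CUBIC)
cv2.imwrite("pics/ca.png",a);cv2.imwrite("pics/cb.png",b)
for n,i in(("top",im),("scene",s)):
    h=cv2.cvtColor(i,cv2.COLOR_BGR2HSV)
    for nm,lo,hi in(("orange",(5,170,120),(17,255,255)),("terra",(2,60,70),(16,165,255)),("yellow",(24,120,80),(34,255,255)),("purple",(130,80,40),(160,255,255))):
        m=cv2.inRange(h,lo,hi);k,l,st,c=cv2.connectedComponentsWithStats(m)
        for j in range(1,k):
            if st[j,4]>60:print(n,nm,st[j],c[j].round(1))
```

```text
top terra [241 172  30  30 618] [255.9 187.2]
top terra [ 129  244   46   46 1206] [151.  266.6]
top terra [279 248  30  30 497] [293.8 262.5]
top yellow [374 173  73   7 151] [410.  176.1]
top yellow [ 374  176   82   85 5004] [412.5 221.5]
top purple [ 95 246  17  14  85] [105.6 250.3]
top purple [ 84 249  13  13 124] [ 90.2 254.6]
scene orange [375 270  11  11  92] [380.  274.6]
scene terra [291 178  26  22 294] [303.1 188.3]
scene terra [247 229  28  25 423] [260.7 241.3]
scene terra [350 264  50  47 462] [372.8 287. ]
scene yellow [ 181  104   86   67 2576] [223.4 138.5]
scene purple [384 321  24  26 393] [396.  333.9]
```

View pics/ca.png

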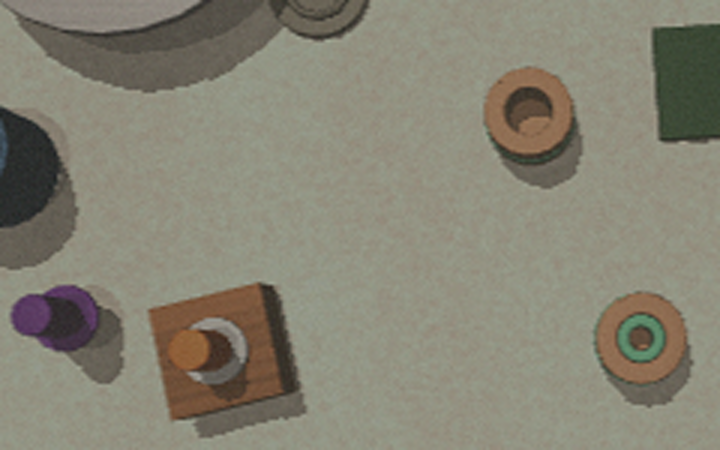

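View pics/cb.png

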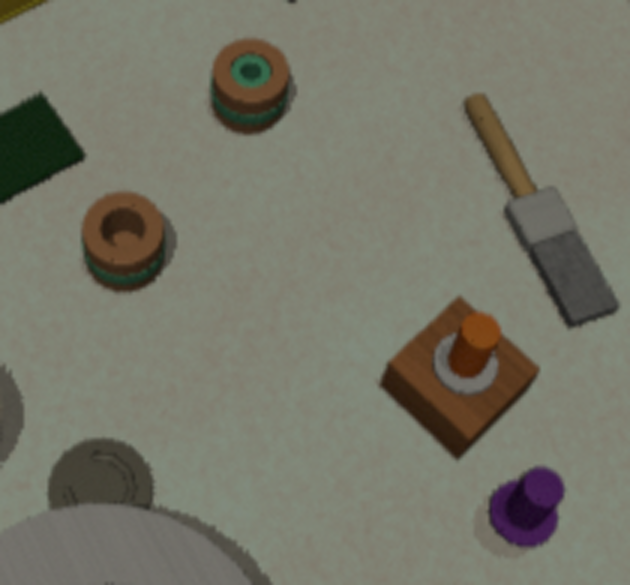

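Run:
```python
from h import *
import pickle
d=pickle.load(open("d0.pkl","rb"))
T=d["top"];S=d["scene"]
for nm,t,s,z in(("handle top",(143,266.7),(380,275.3),107),("open",(255.8,187.0),(261,239.5),50),("choked",(293.8,262.8),(303.3,188.5),50)):
    print(nm,onplane(*T,*t,z).round(1),onplane(*S,*s,z).round(1))
    # triangulate
    A=[];b=[]
    for C,u in((T,t),(S,s)):
        K,r,p=cam(*C);v=r@np.linalg.inv(K)@[*u,1];v/=np.linalg.norm(v);P=np.eye(3)-np.outer(v,v);A.append(P);b.append(P@p)
    print("  tri",np.linalg.lstsq(np.vstack(A),np.hstack(b),rcond=None)[0].round(1))
print("collar",onplane(*T,152,267,51).round(1))
im=cv2.imread("pics/top0.png");h=cv2.cvtColor(im,cv2.COLOR_BGR2HSV);m=cv2.inRange(h,(22,90,60),(36,255,255))
m=cv2.morphologyEx(m,cv2.MORPH_CLOSE,np.ones((5,5)))
c=max(cv2.findContours(m,0,2)[0],key=cv2.contourArea)
ap=cv2.approxPolyDP(cv2.convexHull(c),5,True).reshape(-1,2);print(ap)
for p in ap:print(onplane(*T,*p,40).round(1),onplane(*T,*p,0).round(1))
cv2.imwrite("pics/cr.png",cv2.resize(im[150:280,350:480],None,fx=4,fy=4))
```

```text
handle top [477.5 248.5 107. ] [481.5 250.9 107. ]
  tri [478.2 249.8 100.7]
open [632.5  43.7  50. ] [633.7  42.8  50. ]
  tri [633.1  43.2  49.8]
choked [481.1 -28.8  50. ] [485.2 -26.   50. ]
  tri [481.8 -29.6  42.6]
collar [477.7 246.7  51. ]
[[446 173]
 [456 255]
 [378 261]
 [370 181]]
[ 657.4 -342.6   40. ] [ 666.  -358.2    0. ]
[ 491.1 -352.    40. ] [ 492.4 -367.9    0. ]
[ 481.9 -196.    40. ] [ 482.8 -205.2    0. ]
[ 643.2 -187.    40. ] [ 651.2 -195.8    0. ]
```

View pics/cr.png

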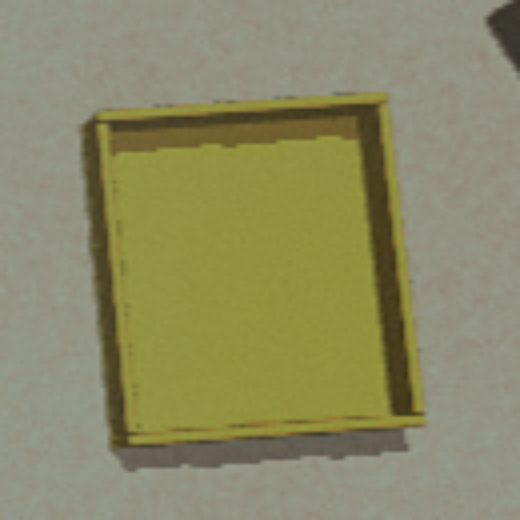

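```bash
cat >> h.py <<'E'
def delta(target,yaw=None):
    o=manip.observe();q=o["ee_rot"];M=R.from_quat([q[1],q[2],q[3],q[0]]).as_matrix()
    print("t",round(o["time"],2),"pos",o["position"].round(1),"y-axis",M[:,1].round(3),"deg",np.degrees(np.arctan2(M[1,1],M[0,1])).round(1),"xaxis",M[:,0].round(3),"w",round(o["gripper_width"],3),"F",o["wrist_force"].round(1))
    if target is not None:print("tool delta m",(M.T@(np.array(target)-o["position"])/1000).round(4))
E
python3 - <<'E'
from h import *
import pickle
d=pickle.load(open("d0.pkl","rb"));T=d["top"];S=d["scene"]
P=np.array([onplane(*T,*p,40) for p in((374,178),(447,173.5),(456.2,256),(379.5,261.2))]);print(P.round(1),P.mean(0))
print("scene collar",onplane(*S,466/3+220,362/3+165,51))
delta([478,248,231]);
E
```

```text
[[ 649.3 -195.4   40. ]
 [ 656.4 -344.6   40. ]
 [ 489.1 -352.2   40. ]
 [ 481.5 -199.    40. ]] [ 569.05742421 -272.81587884   40.        ]
scene collar [480.01281256 250.79588749  51.        ]
t 0.15 pos [152.9 501.7 230.6] y-axis [ 0.292  0.957 -0.002] deg 73.1 xaxis [-0.    -0.002 -1.   ] w 0.997 F [ 0.4 -0.6 -0.7]
tool delta m [-1.000e-04 -1.479e-01  3.850e-01]
```

```bash
python3 -m inch '[[0,-0.021,0.055,0],[0,-0.021,0.055,0],[0,-0.021,0.055,0],[0,-0.021,0.055,0],[0,-0.021,0.055,0],[0,-0.021,0.055,0],[0,-0.021,0.055,0],[0,0,0,9.2],[0,0,0,9.2],[0,0,0,9.2],[0,0,0,9.2],[0,0,0,9.2]]' 0
python3 -m inch '[[0,0,0,0],[0,0,0,0]]'
python3 - <<'E'
from h import *
delta([478.5,248.5,63])
snap("wrist","pics/w1.png")
E
```

```text
time: 1.65
position: [478.2, 249.2, 230.9]
ee_rot: [0.602, 0.371, 0.602, -0.371]
wrist_force: [-0.5, 0.5, -0.7]
gripper_width: 1.001
time: 1.9
position: [478.4, 249.3, 231.1]
ee_rot: [0.603, 0.368, 0.604, -0.369]
wrist_force: [0.5, 0.4, 0.9]
gripper_width: 0.998
t 1.9 pos [478.4 249.3 231.1] y-axis [ 0.89   0.457 -0.   ] deg 27.2 xaxis [-0. -0. -1.] w 0.998 F [0.5 0.4 0.9]
tool delta m [ 0.1681 -0.0002  0.0008]
```

View pics/w1.png

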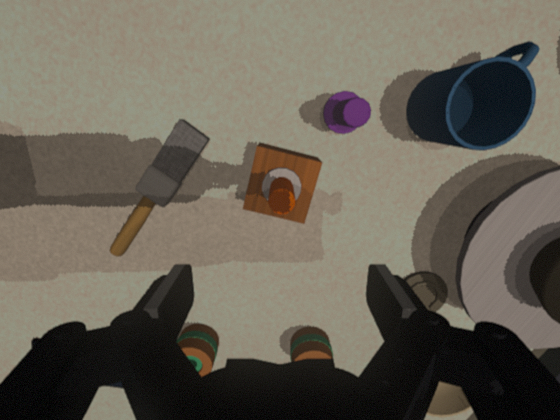

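Run:
```python
from h import *
im=cv2.imread("pics/w1.png");cv2.imwrite("pics/w1c.png",cv2.resize(im[130:240,230:340],None,fx=5,fy=5,interpolation=cv2.INTER_CUBIC))
c,o=snap("wrist","pics/w1b.png")
for z,p in((107,(282,206)),(51,(281.5,187))):print(onplane(c,o,*p,z).round(1))
for z in(107,51):print(z,proj(c,o,[478.5,248.5,z]).round(1))
```

```text
[482.3 246.2 107. ]
[479.9 250.4  51. ]
107 [279.5 202.2]
51 [279.6 187.9]
```

View pics/w1c.png

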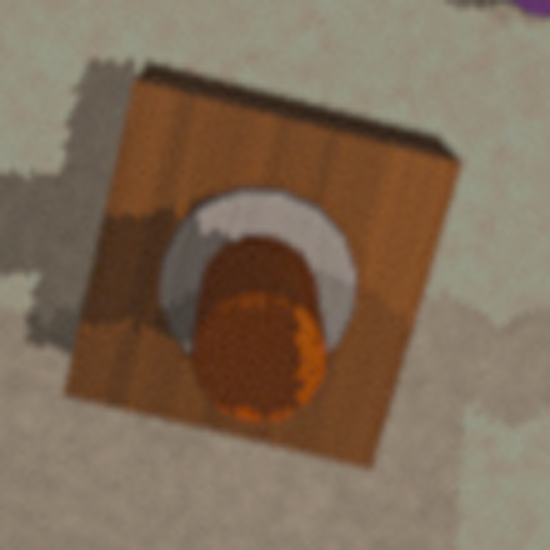

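```bash
python3 -m inch '[[0.04,0.0015,0.0007,0],[0.04,0,0,0],[0.04,0,0,0],[0.032,0,0,0],[0.016,0,0,0],[0,0,0,0]]' 0
python3 - <<'E'
from h import *
delta([480,249.5,63])
snap("wrist","pics/w2.png")
E
```

```text
time: 2.75
position: [478.9, 248.8, 62.0]
ee_rot: [0.603, 0.368, 0.604, -0.37]
wrist_force: [-0.5, 0.2, 0.2]
gripper_width: 0.999
t 2.75 pos [478.9 248.8  62. ] y-axis [ 0.89   0.455 -0.003] deg 27.1 xaxis [-0.003 -0.002 -1.   ] w 0.999 F [-0.5  0.2  0.2]
tool delta m [-0.001   0.0013 -0.0002]
```

View pics/w2.png

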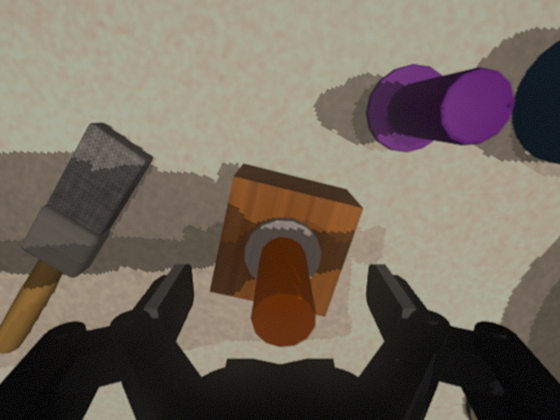

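Run:
```python
from h import *
c,o=snap("wrist","pics/w2b.png")
print(onplane(c,o,283.5,314,107),onplane(c,o,283,255,51)); delta(onplane(c,o,283.5,314,107)-[0,0,44])
```

```text
[479.96730133 252.70208773 107.        ] [481.27135342 250.76965289  51.        ]
t 2.85 pos [480.5 249.6  63.8] y-axis [0.89  0.455 0.001] deg 27.1 xaxis [ 0.001  0.    -1.   ] w 1.0 F [ 1.2 -0.1 -0.2]
tool delta m [ 0.0008  0.0009 -0.003 ]
```

```bash
python3 -m inch '[[0,0.001,-0.001,0],[0,0,0,0],[0,0,0,0]]' 0
python3 -m inch '[[0,0,0,0],[0,0,0,0],[0,0,0,0],[0,0,0,0],[0,0,0,0],[0,0,0,0],[0,0,0,0],[0,0,0,0]]' 1 60
python3 - <<'E'
from h import *
delta([480,249.5,63])
snap("wrist","pics/w3.png")
E
```

```text
time: 3.22
position: [480.9, 250.9, 63.8]
ee_rot: [0.603, 0.369, 0.603, -0.369]
wrist_force: [0.4, 0.4, -0.0]
gripper_width: 0.998
time: 4.22
position: [480.7, 250.8, 63.4]
ee_rot: [0.603, 0.369, 0.603, -0.369]
wrist_force: [0.0, -0.8, 1.7]
gripper_width: 0.294
t 4.22 pos [480.7 250.8  63.4] y-axis [0.891 0.455 0.   ] deg 27.1 xaxis [ 0.  0. -1.] w 0.294 F [ 0.  -0.8  1.7]
tool delta m [ 0.0004 -0.0012  0.0009]
```

View pics/w3.png

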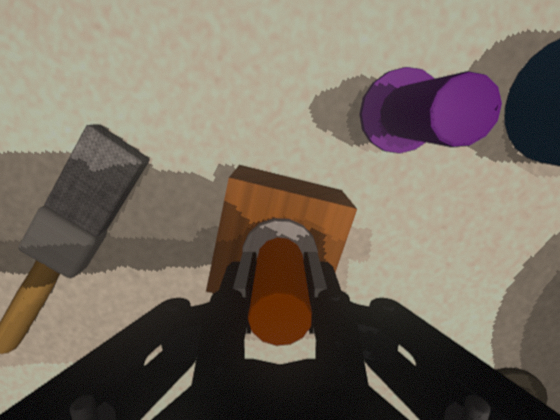

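```bash
python3 -m inch '[[-0.02,0,0,0],[-0.03,0,0,0],[-0.04,0,0,0],[-0.03,0,0,0],[0,0.007,0.04,0],[0,0.007,0.04,0],[0,0.007,0.04,0],[0,0.007,0.04,0],[0,0.007,0.04,0],[0,0,0,0],[0,0,0,0]]'
python3 - <<'E'
from h import *
delta([633.1,43.3,183])
c,o=snap("wrist","pics/w4.png")
print(proj(c,o,[633.1,43.3,50]))
c,o=snap("top","pics/t4.png")
E
```

```text
time: 5.65
position: [601.8, 88.6, 182.4]
ee_rot: [0.602, 0.369, 0.604, -0.37]
wrist_force: [0.0, 0.4, -0.5]
gripper_width: 0.291
t 5.65 pos [601.8  88.6 182.4] y-axis [ 0.891  0.454 -0.002] deg 27.0 xaxis [-0.002  0.    -1.   ] w 0.291 F [ 0.   0.4 -0.5]
tool delta m [-0.0007  0.0073  0.0545]
[287.24077229 251.0690472 ]
```

View pics/w4.png

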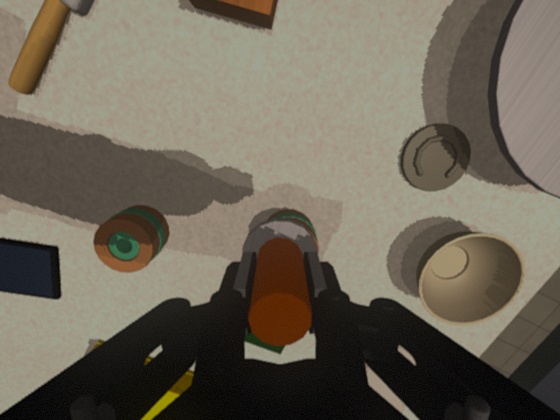

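View pics/t4.png

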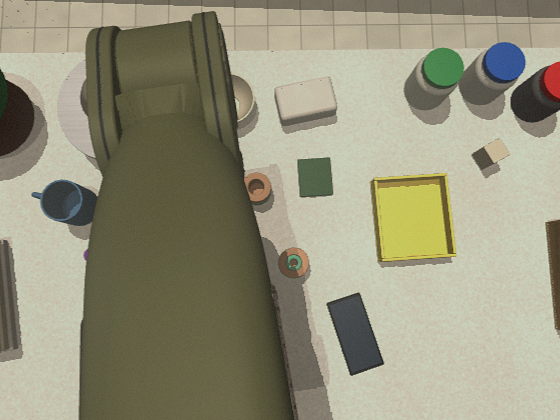

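Run:
```python
from h import *
c,o=snap("wrist","pics/w4b.png")
print("choked",onplane(c,o,125,247,50))
im=cv2.imread("pics/w4b.png");cv2.imwrite("pics/w4c.png",cv2.resize(im[190:350,90:330],None,fx=3,fy=3,interpolation=cv2.INTER_CUBIC))
p=onplane(c,o,280,317,o["position"][2]+43.6);print("handle top",p,o["position"])
```

```text
choked [485.47439172 -27.06311768  50.        ]
handle top [601.38887476  90.54873005 226.47366136] [601.71818416  89.25556995 182.87366136]
```

View pics/w4c.png

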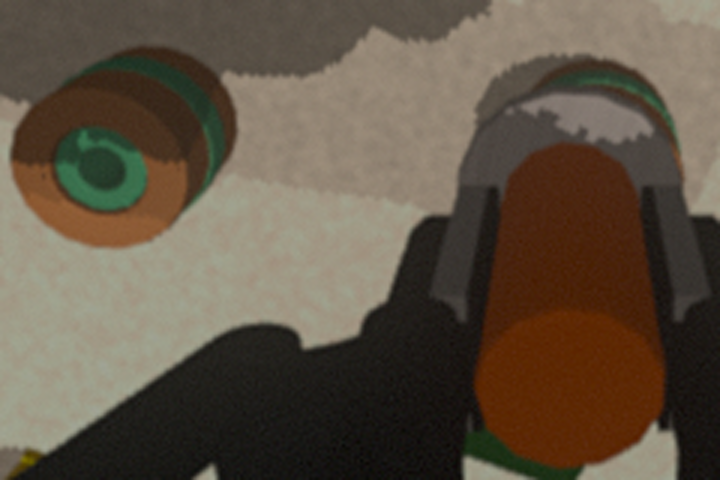

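```bash
python3 -m inch '[[0,-0.05,0,0],[0,0,0,0],[0,0,0,0]]'
python3 - <<'E'
from h import *
import pickle
S=pickle.load(open("d0.pkl","rb"))["scene"]
print(onplane(*S,261.5,242.3,50),onplane(*S,303.7,189.2,50))
c,o=snap("wrist","pics/w5.png")
print(proj(c,o,[633.5,43,50]))
im=cv2.imread("pics/w5.png");cv2.imwrite("pics/w5c.png",cv2.resize(im[180:340,250:450],None,fx=4,fy=4,interpolation=cv2.INTER_CUBIC))
E
```

```text
time: 6.18
position: [558.3, 66.5, 183.9]
ee_rot: [0.604, 0.369, 0.603, -0.369]
wrist_force: [1.4, -0.2, -1.3]
gripper_width: 0.289
[635.95634378  49.35611028  50.        ] [485.35209204 -23.88810976  50.        ]
[334.88537816 250.79702983]
```

View pics/w5c.png

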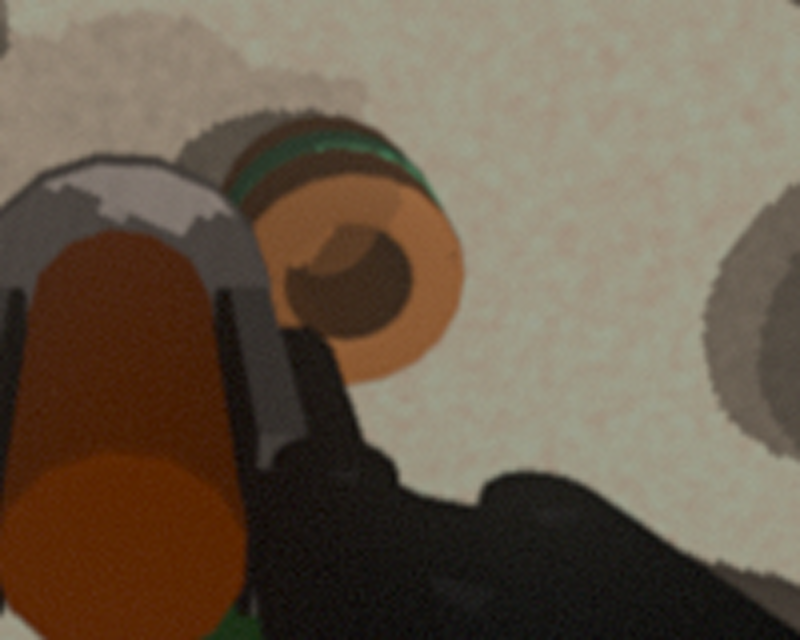

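Run:
```python
from h import *
c,o=snap("wrist","pics/w5.png")
p=onplane(c,o,337.1,250.4,50);print(p)
print("handle rel",[onplane(c,o,280.5,y,o["position"][2]+43.6)-o["position"] for y in(315,318)])
delta([p[0],p[1],183])
```

```text
[636.22181887  44.42408299  50.        ]
handle rel [array([-0.73970712,  2.20081393, 43.6       ]), array([-0.09914475,  0.95273751, 43.6       ])]
t 6.28 pos [559.3  66.6 183.9] y-axis [0.89  0.456 0.002] deg 27.1 xaxis [ 0.002  0.    -1.   ] w 0.29 F [-0.2 -0.1 -2. ]
tool delta m [0.0011 0.0584 0.0547]
```

```bash
python3 -m inch '[[0,0.029,0.027,0],[0,0.029,0.027,0],[0,0,0,0],[0.03,0,0,0],[0.03,0,0,0],[0.012,0,0,0],[0,0,0,0],[0,0,0,0]]'
python3 - <<'E'
from h import *
delta([635.5,44.5,69])
for n in("wrist","scene"):
    c,o=snap(n,f"pics/{n}6.png")
im=cv2.imread("pics/scene6.png");cv2.imwrite("pics/s6c.png",cv2.resize(im[170:300,190:340],None,fx=4,fy=4,interpolation=cv2.INTER_CUBIC))
E
```

```text
time: 7.28
position: [635.3, 44.4, 112.7]
ee_rot: [0.604, 0.37, 0.602, -0.369]
wrist_force: [0.3, -0.2, -0.9]
gripper_width: 0.288
t 7.28 pos [635.3  44.4 112.7] y-axis [0.89  0.455 0.002] deg 27.1 xaxis [ 0.002  0.    -1.   ] w 0.288 F [ 0.3 -0.2 -0.9]
tool delta m [ 0.0437  0.0001 -0.0001]
```

View pics/s6c.png

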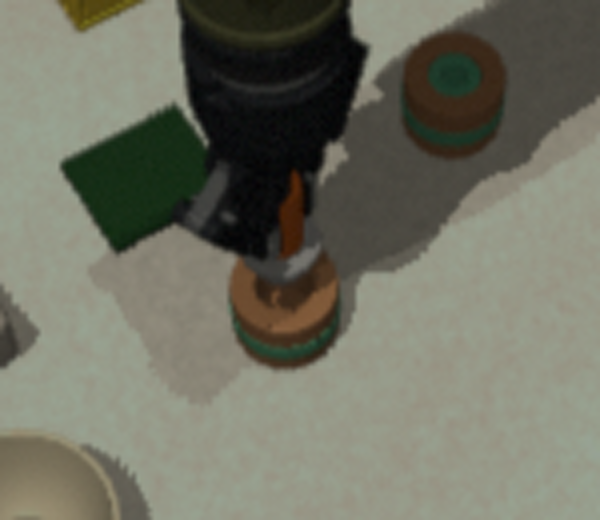

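View pics/wrist6.png

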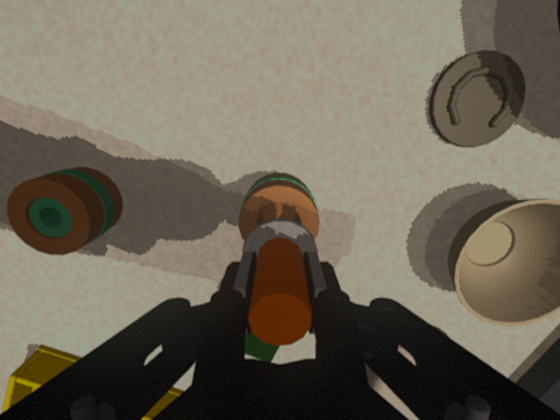

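```bash
python3 -m inch '[[0.008,0,0,0],[0.008,0,0,0],[0.004,0,0,0],[0,0,0,0],[0,0,0,0]]'
python3 - <<'E'
from h import *
for n in("wrist","scene"):
    c,o=snap(n,f"pics/{n}7.png")
delta([635.5,44.5,69])
im=cv2.imread("pics/scene7.png")[190:280,210:310];im2=cv2.imread("pics/wrist7.png")[150:300,200:350]
cv2.imwrite("pics/7.png",np.hstack([cv2.resize(im,(400,360)),cv2.resize(im2,(360,360))]))
E
```

```text
time: 8.0
position: [634.5, 44.1, 91.3]
ee_rot: [0.603, 0.369, 0.603, -0.369]
wrist_force: [-0.1, -0.5, -1.7]
gripper_width: 0.289
t 8.1 pos [634.6  44.1  91.6] y-axis [0.891 0.455 0.001] deg 27.1 xaxis [ 0.001  0.    -1.   ] w 0.288 F [-0.  -0.7 -1.7]
tool delta m [0.0226 0.0009 0.    ]
```

View pics/7.png

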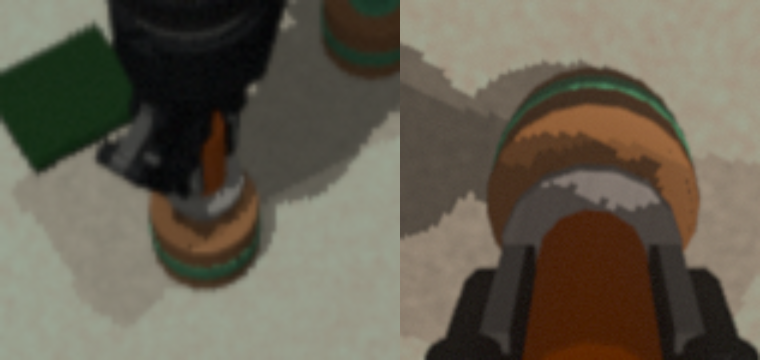

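```bash
python3 -m inch '[[0.006,0,0,0],[0.006,0,0,0],[0.006,0,0,0],[0,0,0,0],[0,0,0,0]]'; python3 -m inch '[[0.002,0,0,0],[0.002,0,0,0],[0,0,0,0],[0,0,0,0]]'
```

```text
time: 8.72
position: [634.4, 44.1, 73.3]
ee_rot: [0.603, 0.369, 0.603, -0.369]
wrist_force: [-0.6, -0.8, -1.3]
gripper_width: 0.289
time: 9.22
position: [634.4, 44.1, 69.3]
ee_rot: [0.603, 0.369, 0.603, -0.369]
wrist_force: [-1.1, -0.1, -2.0]
gripper_width: 0.291
```

```bash
python3 -m inch '[[0.001,0,0,0],[0,0,0,0],[0,0,0,0]]';python3 -m inch '[[0.001,0,0,0],[0,0,0,0],[0,0,0,0]]'
python3 - <<'E'
from h import *
for n in("wrist","scene"):
    c,o=snap(n,f"pics/{n}8.png")
delta(None)
im=cv2.imread("pics/scene8.png")[190:280,210:310];im2=cv2.imread("pics/wrist8.png")[150:300,200:350]
cv2.imwrite("pics/8.png",np.hstack([cv2.resize(im,(400,360)),cv2.resize(im2,(360,360))]))
E
```

```text
time: 9.6
position: [634.6, 44.1, 68.5]
ee_rot: [0.603, 0.369, 0.603, -0.369]
wrist_force: [-0.5, 0.4, -0.6]
gripper_width: 0.289
time: 9.98
position: [634.6, 44.1, 68.4]
ee_rot: [0.603, 0.369, 0.603, -0.369]
wrist_force: [-2.4, 0.2, 4.9]
gripper_width: 0.289
t 10.07 pos [634.6  44.1  68.4] y-axis [0.891 0.455 0.001] deg 27.1 xaxis [ 0.001  0.    -1.   ] w 0.289 F [-1.9 -0.   5.4]
```

View pics/8.png

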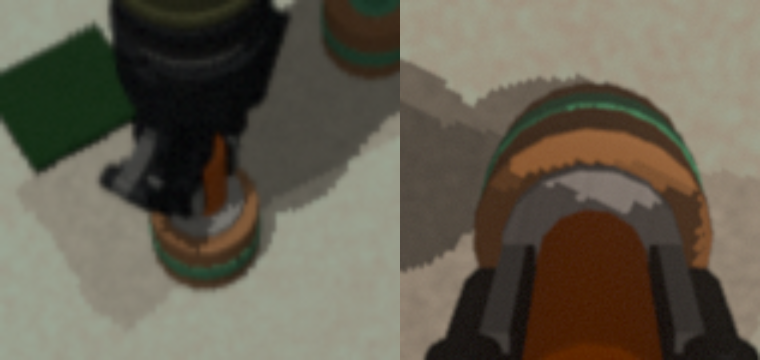

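```bash
python3 -m inch '[[0,0,0,0],[0,0,0,0],[0,0,0,0],[0,0,0,0],[0,0,0,0],[0,0,0,0]]' 0; python3 -m inch '[[-0.01,0,0,0],[-0.03,0,0,0],[-0.05,0,0,0],[-0.05,0,0,0],[0,-0.041,-0.0015,0],[0,-0.041,-0.0015,0],[0,-0.041,-0.0015,0],[0,-0.041,-0.0015,0],[0,0,0,0],[0,0,0,0]]'
python3 - <<'E'
from h import *
c,o=snap("wrist","pics/w9.png")
print(proj(c,o,[485.4,-26.5,50]))
delta([485.4,-26.5,6])
snap("scene","pics/s9.png")
E
```

```text
time: 10.82
position: [634.4, 44.1, 67.3]
ee_rot: [0.603, 0.369, 0.603, -0.369]
wrist_force: [-0.7, 0.1, -0.1]
gripper_width: 1.0
time: 12.08
position: [486.6, -25.1, 208.2]
ee_rot: [0.604, 0.37, 0.602, -0.369]
wrist_force: [1.7, -0.5, 0.3]
gripper_width: 1.003
[277.79796012 192.62152509]
t 12.12 pos [487.  -25.  208.1] y-axis [0.89  0.455 0.002] deg 27.1 xaxis [ 0.002  0.    -1.   ] w 1.0 F [ 0.4  0.3 -0.3]
tool delta m [ 0.2021 -0.0026  0.0004]
```

View pics/w9.png

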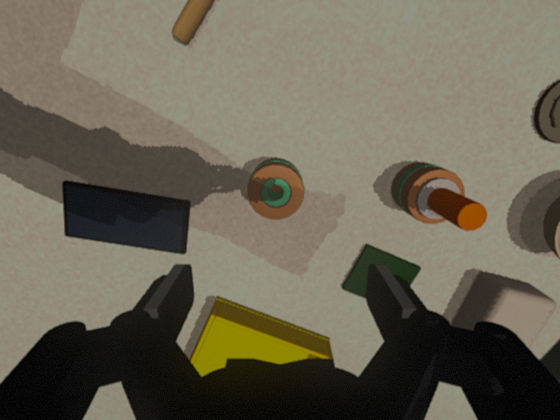

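View pics/s9.png

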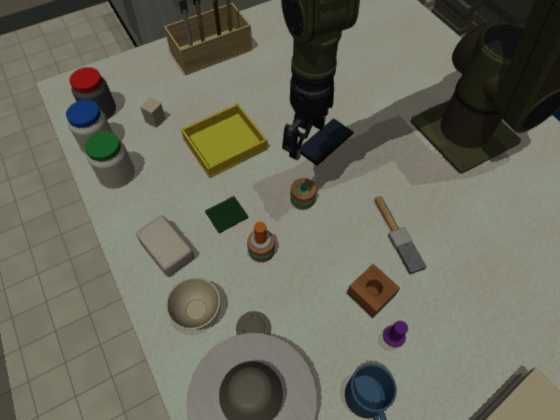

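Run:
```python
from h import *
c,o=snap("wrist","pics/w10.png")
h=cv2.cvtColor(c["pixels"],cv2.COLOR_RGB2HSV)
m=cv2.inRange(h,(2,90,60),(16,200,255));m[:,:230]=0;m[:,320:]=0;m[:150]=0;m[230:]=0
x=cv2.findContours(m,0,2)[0];x=max(x,key=cv2.contourArea);print(cv2.boundingRect(x),cv2.fitEllipse(x)[0])
g=cv2.inRange(h,(60,90,60),(90,255,255));g[:,:250]=0;g[:,300:]=0;g[:175]=0;g[215:]=0
u=cv2.fitEllipse(max(cv2.findContours(g,0,2)[0],key=cv2.contourArea));print(u)
p=onplane(c,o,*u[0],50);print(p);delta([p[0],p[1],6])
```

```text
(247, 163, 57, 57) (274.8958740234375, 191.17494201660156)
((275.43304443359375, 192.35655212402344), (24.365032196044922, 26.727476119995117), 96.08771514892578)
[483.32337181 -27.0013403   50.        ]
t 12.22 pos [486.9 -24.8 207.6] y-axis [0.89  0.455 0.001] deg 27.1 xaxis [ 0.001  0.    -1.   ] w 0.997 F [ 0.7 -0.   0.7]
tool delta m [ 2.015e-01 -4.400e-03  2.000e-04]
```

```bash
python3 -m inch '[[0.04,-0.004,0,0],[0.045,0,0,0],[0.045,0,0,0],[0.035,0,0,0],[0.02,0,0,0],[0.016,0,0,0],[0,0,0,0],[0,0,0,0]]'
python3 - <<'E'
from h import *
c,o=snap("wrist","pics/w11.png")
delta([483.3,-27,6])
E
```

```text
time: 13.22
position: [482.9, -26.8, 6.6]
ee_rot: [0.603, 0.369, 0.603, -0.369]
wrist_force: [0.9, -0.2, 0.1]
gripper_width: 1.0
t 13.28 pos [483.1 -26.9   6.9] y-axis [0.89  0.455 0.001] deg 27.1 xaxis [ 0.001 -0.    -1.   ] w 1.002 F [-0.8 -0.  -0.7]
tool delta m [0.0009 0.0001 0.0002]
```

View pics/w11.png

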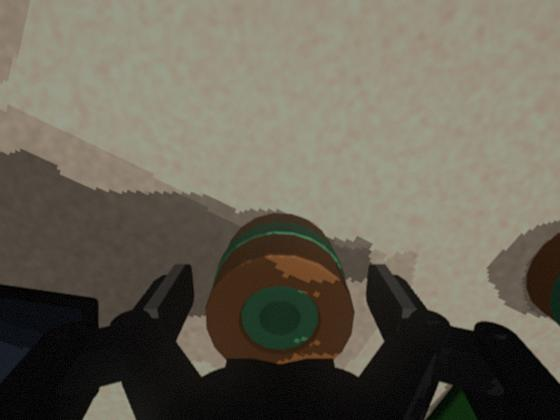

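```bash
python3 - <<'E'
from h import *
c,o=snap("wrist","pics/w11.png")
p=onplane(c,o,280,318,50);print(p);delta([p[0],p[1],6])
E
python3 -m inch '[[0,0,0,0],[0,0,0,0],[0,0,0,0],[0,0,0,0],[0,0,0,0],[0,0,0,0]]' 1 60
python3 -m inch '[[-0.01,0,0,0],[-0.02,0,0,0],[-0.04,0,0,0],[-0.04,0,0,0],[0,0,0,0],[0,0,0,0]]'
python3 - <<'E'
from h import *
delta([569.5,-272,117])
c,o=snap("wrist","pics/w12.png")
E
```

```text
[483.0232695  -26.31939943  50.        ]
t 13.32 pos [483.1 -26.9   7. ] y-axis [0.89  0.455 0.001] deg 27.1 xaxis [ 0.002 -0.    -1.   ] w 0.998 F [-0.1 -0.6  1. ]
tool delta m [ 0.001   0.0002 -0.0006]
time: 14.08
position: [482.7, -26.9, 7.3]
ee_rot: [0.604, 0.369, 0.603, -0.369]
wrist_force: [-1.2, 0.1, 5.5]
gripper_width: 0.689
time: 14.82
position: [481.2, -26.9, 115.7]
ee_rot: [0.603, 0.369, 0.603, -0.369]
wrist_force: [-0.4, -0.8, -2.4]
gripper_width: 0.687
t 14.82 pos [481.2 -26.9 115.7] y-axis [ 0.891  0.455 -0.001] deg 27.1 xaxis [-0.001  0.    -1.   ] w 0.687 F [-0.4 -0.8 -2.4]
tool delta m [-0.0014 -0.0328  0.2584]
```

View pics/w12.png

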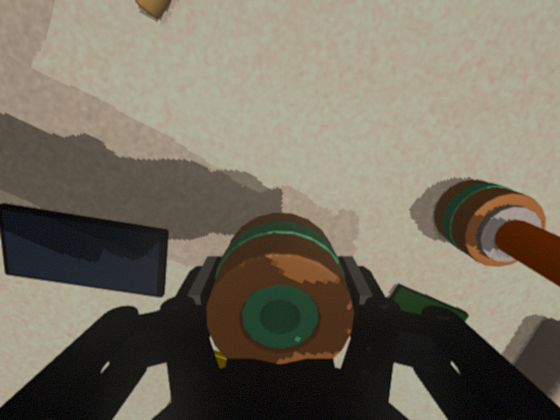

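```bash
python3 -m inch '[[0,-0.0055,0.043,0],[0,-0.0055,0.043,0],[0,-0.0055,0.043,0],[0,-0.0055,0.043,0],[0,-0.0055,0.043,0],[0,-0.0055,0.043,0],[0,0,0,0],[0,0,0,0],[0,0,0,0]]'
python3 - <<'E'
from h import *
delta([569.5,-272,13.3])
c,o=snap("wrist","pics/w13.png")
c,o=snap("scene","pics/s13.png")
E
```

```text
time: 16.0
position: [568.9, -270.4, 115.3]
ee_rot: [0.602, 0.369, 0.604, -0.369]
wrist_force: [-0.0, 1.1, -3.3]
gripper_width: 0.688
t 16.0 pos [ 568.9 -270.4  115.3] y-axis [ 0.89   0.456 -0.002] deg 27.1 xaxis [-0.002  0.001 -1.   ] w 0.688 F [-0.   1.1 -3.3]
tool delta m [ 0.102 -0.     0.002]
```

View pics/w13.png

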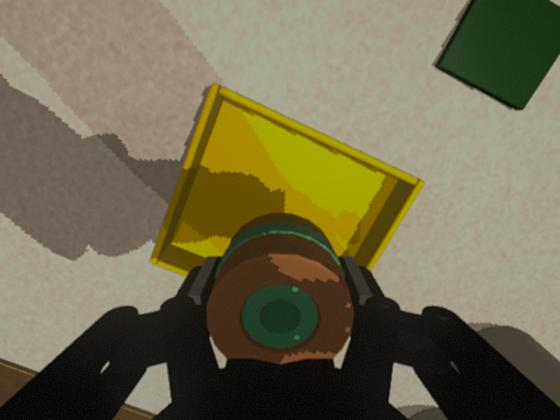

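View pics/s13.png

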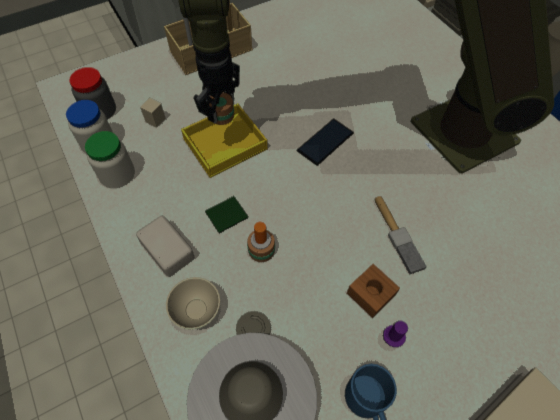

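Run:
```python
from h import *
c,o=snap("wrist","pics/w13.png")
P=[onplane(c,o,*p,40) for p in((213,87),(421,183),(153,262))]
print(np.round(P,1),np.linalg.norm(P[0]-P[1]),np.linalg.norm(P[0]-P[2]),"centre",(P[1]+P[2])/2)
```

```text
[[ 485.6 -206.7   40. ]
 [ 650.4 -197.2   40. ]
 [ 494.5 -351.    40. ]] 164.99448795898175 144.568203480655 centre [ 572.45353088 -274.10771834   40.        ]
```

```bash
python3 -m inch '[[0.03,0,0.003,0],[0.03,0,0,0],[0.02,0,0,0],[0.01,0,0,0],[0.005,0,0,0],[0,0,0,0],[0,0,0,0]]'
python3 -m inch '[[0.003,0,0,0],[0.002,0,0,0],[0,0,0,0],[0,0,0,0]]'
```

```text
time: 17.02
position: [572.1, -274.8, 22.3]
ee_rot: [0.604, 0.369, 0.602, -0.369]
wrist_force: [0.1, -0.2, -2.9]
gripper_width: 0.689
time: 17.52
position: [571.3, -274.4, 16.3]
ee_rot: [0.603, 0.369, 0.603, -0.369]
wrist_force: [-0.3, 0.4, -3.3]
gripper_width: 0.686
```

```bash
python3 -m inch '[[0.001,0,0,0],[0.001,0,0,0],[0,0,0,0],[0,0,0,0]]'
python3 -m inch '[[0.001,0,0,0],[0,0,0,0],[0,0,0,0]]'
```

```text
time: 18.02
position: [571.3, -274.4, 14.3]
ee_rot: [0.603, 0.369, 0.603, -0.369]
wrist_force: [0.7, -0.2, -3.0]
gripper_width: 0.689
time: 18.4
position: [571.4, -274.5, 13.4]
ee_rot: [0.603, 0.369, 0.603, -0.369]
wrist_force: [-0.0, -0.0, -2.9]
gripper_width: 0.687
```

```bash
python3 -m inch '[[0.001,0,0,0],[0,0,0,0],[0,0,0,0]]'
```

```text
time: 18.77
position: [571.5, -274.5, 13.3]
ee_rot: [0.603, 0.369, 0.603, -0.369]
wrist_force: [-1.5, 0.5, 6.6]
gripper_width: 0.687
```

```bash
python3 -m inch '[[0,0,0,0],[0,0,0,0],[0,0,0,0],[0,0,0,0],[0,0,0,0]]' 0
python3 -m inch '[[-0.01,0,0,0],[-0.02,0,0,0],[-0.04,0,0,0],[-0.05,0,0,0],[-0.05,0,0,0],[0,0,-0.05,0],[0,0,-0.05,0],[0,0,0,0],[0,0,0,0]]'
python3 - <<'E'
from h import *
delta(None)
c,o=snap("wrist","pics/w14.png")
im=cv2.imread("pics/w14.png")
c,o=snap("scene","pics/s14.png")
i=cv2.imread("pics/s14.png");cv2.imwrite("pics/s14c.png",cv2.resize(i[90:280,170:320],None,fx=3,fy=3,interpolation=cv2.INTER_CUBIC))
h=cv2.cvtColor(i,cv2.COLOR_BGR2HSV);m=cv2.inRange(h,(5,170,120),(17,255,255));print(cv2.connectedComponentsWithStats(m)[2:])
# gauge top expected
print("exp handle top px if upright at", proj(c,o,[635,44.3,112]), proj(c,o,[635,44.3,50]))
E
```

```text
time: 19.4
position: [571.3, -274.4, 12.2]
ee_rot: [0.603, 0.369, 0.603, -0.369]
wrist_force: [-0.5, 0.3, 0.1]
gripper_width: 1.0
time: 20.52
position: [526.6, -185.7, 183.2]
ee_rot: [0.604, 0.369, 0.602, -0.369]
wrist_force: [0.1, 0.2, -0.2]
gripper_width: 1.0
t 20.52 pos [ 526.6 -185.7  183.2] y-axis [0.89  0.455 0.001] deg 27.1 xaxis [ 0.002 -0.001 -1.   ] w 1.0 F [ 0.1  0.2 -0.2]
(array([[     0,      0,    560,    420, 235119],
       [   255,    222,     11,     10,     81]], dtype=int32), array([[279.50681144, 209.49406045],
       [259.72839506, 226.74074074]]))
exp handle top px if upright at [259.8902822  226.50450024] [260.78330053 240.28591833]
```

View pics/s14c.png

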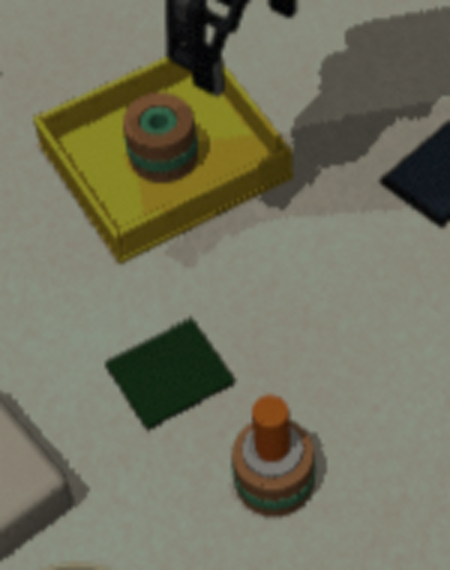

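View pics/w14.png

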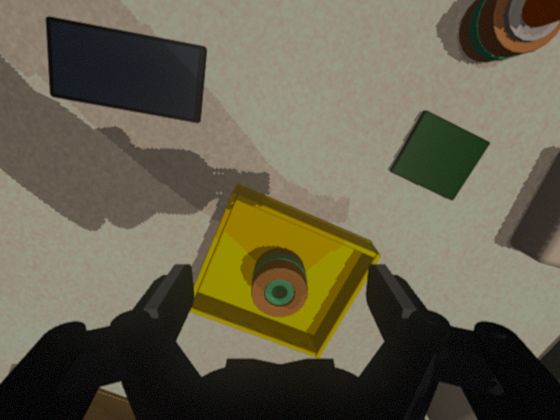

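Both pictures show the gauge seated and upright (handle top at scene pixel (260,227), as predicted) and the choked holder standing inside the crate. The arm is clear of everything.

```bash
python3 -c "
from cell import manip
print(manip.job_done())"
```

```text
the job is handed in; nothing more can be done
None
```

I finished both parts of the job and handed it in at about 20.6 s of the 51 s allowed; no verdict is reported.

- **Gauge:** It went nose first into the open holder at about (635, 44) mm. Contact came at about 5 N with the TCP at 68.4 mm, where seating was expected, and I then released it. In the last scene picture its handle top is at pixel (259.7, 226.7), against (259.9, 226.5) predicted for an upright, seated gauge.
- **Choked holder:** I gripped it across its diameter and lowered it near the crate's centre. It touched the floor at about 7 N (TCP 13.3 mm, 6 mm above its table grasp height, which is the floor thickness). The last scene and wrist pictures show it upright inside the walls, with the arm clear.

**Disagreements:**
- The top camera placed things up to about 4 mm off from the scene and wrist cameras. I relied mainly on the wrist camera.
- One scene-camera reading of the open holder was about 5 mm off in y, probably because I picked the rim centre badly. I left it out.
- The wrist and top views put the crate's centre 3–4 mm apart, well inside the tolerance.

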